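Slide a circuit board under the probe bridge

TASK

Push the circuit board, flat on the metal plate, under the blue probe bridge until its front edge is fully home against the grey end block; do not lift or tip it, and do not bump the bridge. Then press the red start button on the end block fully down and let go, leaving the board home and the loose capacitor, relay and loop probe alone.

Things in the scene. Friction and masses are not known exactly. Their poses are not given: they have to be found in the camera images.
- fixture: Fixed test fixture: aluminium ground plate, top 5 mm above the bench. Origin on the bench; +y = the board's sliding direction, z up. Plate spans x -90 to +90, y -380 to +120 mm. Yellow guide rails 10 mm high, inner faces at x = +-52 mm, run y = -35 to +80. Flared lead-ins before them. Grey end block, 100 mm wide, 26 mm high above the plate, fills y = +80 to +118.
- bridge: Blue bridge fixed on the fixture (same origin and axes): a beam across x at y = -12 to +32 mm, underside 23 mm and top 45 mm above the plate, feet at x = +-65 to +-81 mm up to 50 mm above the plate, and a small black probe head with a brass connector on top, up to 67 mm above the plate. Nothing may bump it.
- stop_face (a point): Middle of the end block's face that the board must meet, at plate-top height, at (0, +80, 5) mm in the fixture's frame. Axes as the fixture's.
- mouth (a point): Middle of the entry of the flared lead-ins, 142 mm wide there, at plate-top height: (0, -73, 5) mm in the fixture's frame. Axes as the fixture's.
- board: Green circuit board on a black carrier, loose on the plate, 100 (x) by 150 mm (y), about 0.45 kg (varies); sliding it takes 2 to 7 N. Origin at the centre of its underside; +y points to its front edge, z up. From y = -37 to +75 mm it is at most 19 mm high (4 mm headroom under the bridge). Behind, at y = -64 to -46, stand four black capacitors 36 mm high; they stay outside the bridge.
- nose (a point): Middle of the board's front edge at underside height: (0, +75, 0) mm in the board's frame.
- tail (a point): Middle of the outer face of the aluminium push bar that forms the board's straight back edge (100 mm wide, 8 mm thick, 18 mm high), half-way up: (0, -75, 9) mm in the board's frame. Push here towards the board's +y.
- start_top (a point): Centre of the top of the red start button (24 mm across) on top of the end block. It is pressed straight down.
- start (a joint): Travel of the red start button: 0 released, 0.006 m fully pressed; a spring returns it; fully down takes about 5 N.
- capacitor: Loose black capacitor can standing on the bench, 35 mm across, 48 mm high; origin at the centre of its underside. Leave alone.
- relay: Loose orange relay standing on the bench, 28 x 36 x 30 mm high; origin at the centre of its underside. Leave alone.
- loop_probe: Loose black hand-held loop probe lying on the bench, about 183 mm long, 12 mm high, grip to -x and loop to +x of its own frame; origin on the bench at the front end of the grip. Leave alone.
Mind the look-alikes: they are no part of the job. What is shaped like the board but pink, purple or yellow is not meant.

How it is judged:
By the outcome, as a careful person would: the job done as asked, in the order asked, and still so for the second after the job is handed in, with the robot touching nothing.
It also fails if it takes over 53 s, if anything falls off the work surface, if the arm or the gripper's body presses on something with over 40 N, if the wrist force passes 120 N, or if a joint passes its speed limit or range.

ROBOT

A 7-joint arm with a two-finger parallel gripper is mounted at the origin on the work surface. World frame = base frame: x ahead of the robot, y to its left, z up, the work surface at z = 0. Lengths are in m, angles in rad, forces in N, time in s.
With the tool pointing down it reaches from about 0.4 to 0.85 m from the base axis. Payload 10.4 kg.
Tool frame: the origin (TCP) lies at the very end of the fingers, on their centre line; the grasp point (between the pads) lies 19 mm behind it; x points along the fingers, z is the direction in which the jaws open and shut, and the axes are right-handed (so a half turn about x gives the same grasp; the last joint's range is limited). The gripper opens to 85 mm and grips with 20 to 120 N. Pads are 22 mm wide; open, the fingers measure 114 mm over their backs; the gripper's body (76 mm by 85 mm) begins 54 mm behind the grasp point. The pads swing forward as they close: fully open they stand 13 mm farther back than shut.
Start: joints at [-1.159, 0.332, -0.065, 1.46, 0.022, 1.35, -0.088], TCP at [0.263, 0.567, 0.231] pointing down, gripper open.
Joint ranges: [-2.6, 2.6], [-0.5, 2.12], [-1.47, 1.34], [0.16, 2.42], [-1.27, 4.41], [0.06, 2.06], [-2.6, 2.6]. Speed limits (rad/s): [2.22, 2.22, 2.79, 2.79, 3.14, 3.14, 3.14].

INTERFACE

Orientations are given as a rotation vector (axis times angle).
In Python, from bench import r gives the robot as it stands. Calls block until the motion is done:
- r.move_pose(position, orientation): joint-space move of the TCP to a pose.
- r.movel(position, feed=0.15, ori=None, contact_N=None): straight line of the TCP; ori=None keeps the orientation; feed is the mean speed in m/s. With contact_N (N) it stops when the force on the tool has changed by that much, and returns True; else False.
- r.move_j(angles): joint-space move.
- r.command_gripper(opening, squeeze=None): opening from 0.0 (shut) to 1.0 (fully open); squeeze is the grip in N (None keeps the last); returns when the fingers have stopped.
- r.pause(seconds).
- r.ik(position, orientation): joint angles nearest the present ones, or None.
- r.camera(name): name is "scene" or "top"; returns a dict with "img" (400x640x3 uint8, blue, green, red), "K" (3x3 intrinsics, pixels), "view" (4x4, takes a point from world to camera coordinates). Camera axes: x right, y down, z forward; pixel columns grow to the right and rows downward; lengths in m; the calibration is good to about 2 mm. A picture is of the moment at which its call begins. There is no depth.
A pose or a line that the arm cannot do raises r.IKError and nothing moves.
- r.hand_in(): hands the job in, once; it reports no verdict.
Readings, each from a call of its own:
- r.get_clock(): time.
- r.get_joint_positions(): joint angles.
- r.get_qvel(): joint speeds.
- r.get_joint_torque(): joint torques, N m.
- r.get_ee_pos(): TCP position.
- r.get_orientation(): TCP orientation.
- r.get_wrist_force(): force on the tool from outside, world axes, zero at the start.
- r.get_ft_torque(): the same for the moment, N m.
- r.get_width(): opening from 0.0 (shut) to 1.0 (fully open).
Only numpy, scipy, OpenCV 4.12 (cv2) and the standard library are available. Lean on these libraries where they do the work, as an engineer would, in place of code of your own. Each camera call takes 0.05 s, during which the arm holds its last target.

## Working session

There is one attempt and no reset: what is moved stays moved. The work goes in short steps, each a Python script; the robot and the scene stay as the last script left them, time stands still between calls to the robot, and variables do not carry over. Pictures are saved under pics/ and viewed, and the job is handed in when it is done.

```bash
ls; mkdir -p pics
python3 - <<'E'
from bench import r
import cv2,numpy as np
for n in("scene","top"):
    c=r.camera(n); cv2.imwrite(f"pics/{n}0.png",c["img"]); np.savez(f"{n}0.npz",**c); print(n,c["K"].tolist(),c["view"].round(4).tolist())
print(r.get_clock(),r.get_ee_pos(),r.get_orientation())
E
```

```text
pics
scene [[495.04329131536815, 0.0, 319.3750193054269], [0.0, 495.04329131536815, 200.0020830609266], [0.0, 0.0, 1.0]] [[0.5495, 0.8354, 0.0069, -0.2386], [0.5634, -0.3645, -0.7414, -0.2356], [-0.6169, 0.4113, -0.671, 1.4037], [0.0, 0.0, 0.0, 1.0]]
top [[374.29071791277744, 0.0, 317.3515394331641], [0.0, 374.29071791277744, 201.50732861570143], [0.0, 0.0, 1.0]] [[-0.0294, -0.9996, -0.0024, -0.0479], [-0.9813, 0.0293, -0.1904, 0.5014], [0.1904, -0.0032, -0.9817, 1.0051], [0.0, 0.0, 0.0, 1.0]]
0.1 [0.26311248 0.56656614 0.23060808] [-0.88399664  1.38510624  0.88283745]
```

View pics/scene0.png

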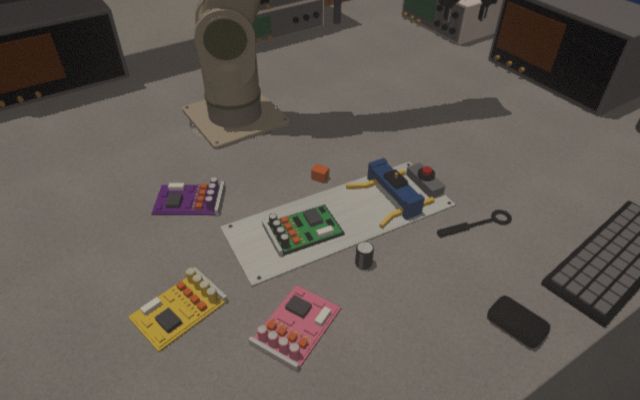

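View pics/top0.png

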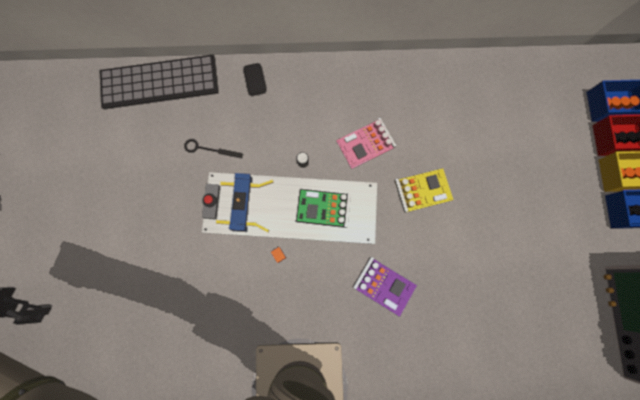

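Run:
```python
import cv2
i=cv2.imread("pics/top0.png")[160:255,195:390]
cv2.imwrite("pics/topc.png",cv2.resize(i,None,fx=4,fy=4,interpolation=cv2.INTER_CUBIC))
i=cv2.imread("pics/scene0.png")[150:290,215:465]
cv2.imwrite("pics/scenec.png",cv2.resize(i,None,fx=3.2,fy=3.2,interpolation=cv2.INTER_CUBIC))
```

```text
(no output)
```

View pics/topc.png

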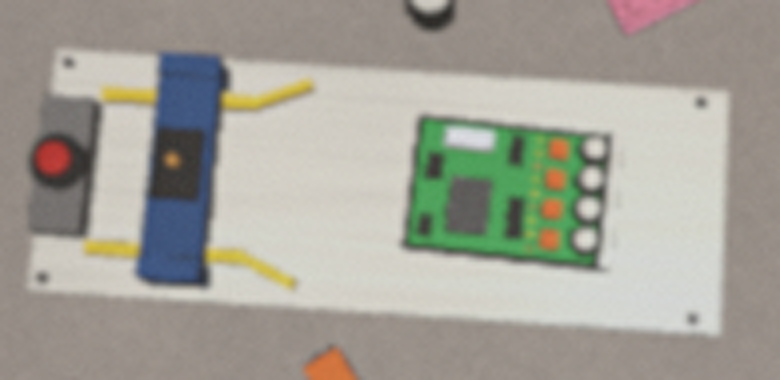

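View pics/scenec.png

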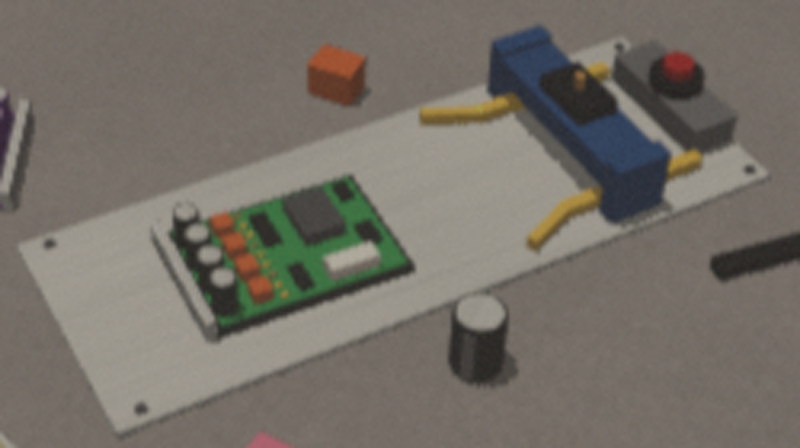

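The green board on the plate (top 322,207; scene 303,229) is the only match. The pink (top 366,143), yellow (424,190) and purple (386,286) boards are off the plate and the wrong colour. The crop confirms it: green on a black carrier, with a push bar on the side away from the bridge. Next I'll fit the poses.

```bash
cat > h.py <<'E'
import numpy as np, cv2
from scipy.optimize import least_squares
from scipy.spatial.transform import Rotation as Ro
C={n:dict(np.load(n+"0.npz")) for n in("scene","top")}
def proj(n,P):
    P=np.asarray(P,float);V=C[n]["view"];p=P@V[:3,:3].T+V[:3,3];q=p@C[n]["K"].T
    return q[...,:2]/q[...,2:]
def T2(p,P):
    c,s=np.cos(p[2]),np.sin(p[2]);P=np.asarray(P,float)
    return np.stack([p[0]+c*P[...,0]-s*P[...,1],p[1]+s*P[...,0]+c*P[...,1],P[...,2]],-1)
def tc(x,y):return ((x+.5)/4-.5+195,(y+.5)/4-.5+160)
def sc(x,y):return ((x+.5)/3.2-.5+215,(y+.5)/3.2-.5+150)
def down(a): # jaw dir z along angle a in xy
    z=np.array([np.cos(a),np.sin(a),0]);x=np.array([0,0,-1.]);y=np.cross(z,x)
    return Ro.from_matrix(np.c_[x,y,z]).as_rotvec()
E
cat > fit.py <<'E'
from h import *
W=np.array([[.09,.12,.005],[-.09,.12,.005],[.09,-.38,.005],[-.09,-.38,.005]])
t=np.array([tc(57,48),tc(28,290),tc(729,92),tc(721,335)])
s=np.array([sc(768,175),sc(627,40),sc(120,433),sc(20,246)])
f=lambda p:np.r_[(proj("top",T2(p,W))-t).ravel(),(proj("scene",T2(p,W))-s).ravel()]
F=least_squares(f,[.5,.1,0]);print("fix",F.x,F.fun.round(1));F=F.x
# button top: triangulate (x,y in fixture frame, z)
bt,bs=np.array(tc(53,158)),np.array(sc(679,60))
b=least_squares(lambda p:np.r_[proj("top",p)-bt,proj("scene",p)-bs],[F[0],F[1],.04]);print("btn",b.x,b.fun)
c,sn=np.cos(F[2]),np.sin(F[2]);d=b.x[:2]-F[:2];print("btn in fix",c*d[0]+sn*d[1],-sn*d[0]+c*d[1])
tt=np.array([tc(420,117),tc(404,246)]);ss=np.array([sc(413,266),sc(352,178)]);sb=np.array([sc(213,333),sc(152,228)])
def g(p):
    fr=T2(p,[[.05,.075,.005+p[3]],[-.05,.075,.005+p[3]]]);ba=T2(p,[[.05,-.075,.023],[-.05,-.075,.023]])
    return np.r_[(proj("top",fr)-tt).ravel(),(proj("scene",fr)-ss).ravel(),(proj("scene",ba)-sb).ravel()]
B=least_squares(g,[.5,-.1,0,.008]);print("board",B.x,B.fun.round(1));B=B.x
d=B[:2]-F[:2];print("board in fix",c*d[0]+sn*d[1],-sn*d[0]+c*d[1],np.degrees(B[2]-F[2]))
E
python3 fit.py
```

```text
fix [ 0.50779796  0.14688944 -0.09610566] [-0.1 -0.1 -0.4 -0.6 -0.2 -0.4 -0.5 -0.3  1.  -0.  -1.1 -0.8 -0.6  0.1
 -0.7 -0.3]
btn [0.51534797 0.24486917 0.05238812] [-0.1998728  -0.13537099 -0.19409177  0.05169557]
btn in fix -0.0018867512350296605 0.09825208307090909
board [ 0.49187429 -0.07886871 -0.10949442  0.00380498] [-0.7 -1.   0.2  0.4  1.6  0.6 -0.9 -0.3 -0.8 -1.  -0.5  0.5]
board in fix 0.005813058015221743 -0.22624436592753197 -0.7671195033098409
```

```bash
cat >> h.py <<'E'
F=np.array([0.50779796,0.14688944,-0.09610566])
def fw(x,y,z): return T2(F,[x,y,z])
def wf(p):
    c,s=np.cos(F[2]),np.sin(F[2]);d=np.asarray(p)[:2]-F[:2];return np.r_[c*d[0]+s*d[1],-s*d[0]+c*d[1],p[2]]
E
python3 - <<'E'
from bench import r
from h import *
print(Ro.from_rotvec(r.get_orientation()).as_matrix().round(2).tolist())
p=fw(.006,-.332,.15)
q0=r.get_joint_positions()
for a in(F[2],F[2]+np.pi):
    q=r.ik(p,down(a)); print(a,None if q is None else np.round(q,2))
E
```

```text
[[-0.0, -0.91, 0.42], [-0.0, 0.42, 0.91], [-1.0, -0.0, -0.0]]
-0.09610566 [-0.57  0.21  0.95  1.89 -0.19  1.13  0.36]
3.045486993589793 None
```

Run:
```python
from bench import r
from h import *
for p in[(.006,-.332,.15),(.006,-.332,.008),(.006,-.25,.012),(0,-.16,.012),(0,-.081,.012),(0,-.081,.2),(0,.098,.2),(0,.098,.045)]:
    q=r.ik(fw(*p),down(F[2])); print(p,None if q is None else np.round(q,2))
r.command_gripper(.6)
r.move_pose(fw(.006,-.332,.12),down(F[2]))
print(r.get_clock(),r.get_wrist_force(),wf(r.get_ee_pos()))
h=r.movel(fw(.006,-.332,.03),feed=.1)
h=r.movel(fw(.006,-.332,-.006),feed=.02,contact_N=3)
print(h,r.get_clock(),r.get_wrist_force(),wf(r.get_ee_pos()),r.get_width(), r.get_joint_positions())
c=r.camera("scene");cv2.imwrite("pics/s1.png",cv2.resize(c["img"][120:300,200:470],None,fx=2.9,fy=2.9,interpolation=2))
```

```text
(0.006, -0.332, 0.15) [-0.57  0.21  0.95  1.89 -0.19  1.13  0.36]
(0.006, -0.332, 0.008) [-0.38  0.44  0.78  2.   -0.41  0.86  0.52]
(0.006, -0.25, 0.012) [-0.56  0.4   0.78  2.03 -0.37  0.85  0.33]
(0, -0.16, 0.012) [-0.56  0.33  0.56  2.05 -0.23  0.83  0.04]
(0, -0.081, 0.012) [-0.59  0.33  0.42  2.01 -0.18  0.83 -0.17]
(0, -0.081, 0.2) [-0.65  0.08  0.45  1.84 -0.04  1.23 -0.28]
(0, 0.098, 0.2) [-0.79  0.24  0.32  1.67 -0.08  1.25 -0.56]
(0, 0.098, 0.045) [-0.79  0.4   0.32  1.81 -0.15  0.95 -0.5 ]
3.3167 [ 0.27994327  0.48823028 -0.87094188] [ 0.00641302 -0.33113042  0.12001118]
True 5.65 [-1.53352541  1.4512681   7.77926416] [ 0.00595836 -0.33200787  0.00186372] 0.6023807932887253 [-0.39873823  0.46412747  0.79669733  2.00030952 -0.43857968  0.85461784
  0.544778  ]
```

View pics/s1.png

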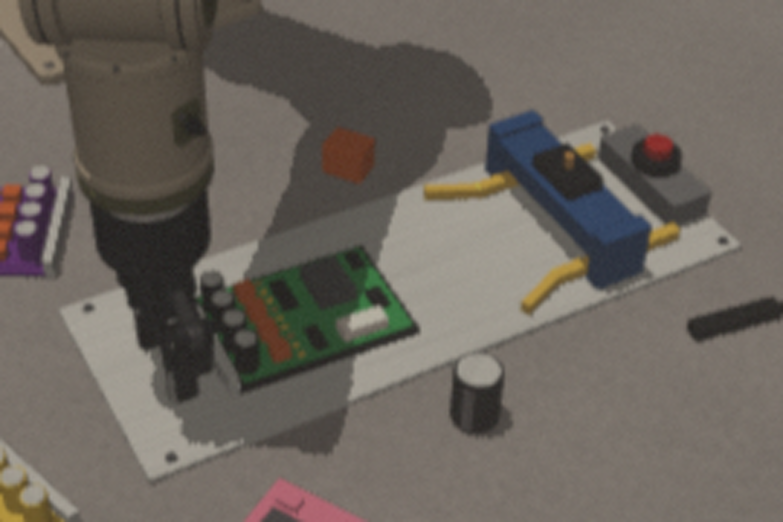

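The fingertips rest on the plate behind the bar, and the board is undisturbed (scene crop about 315,315). I'll raise 5 mm, make contact, then push with a small sideways correction.

Run:
```python
from bench import r
from h import *
z=.007
r.movel(fw(.006,-.332,z),feed=.05)
h=r.movel(fw(.006,-.295,z),feed=.03,contact_N=2.5)
p=wf(r.get_ee_pos());print(h,r.get_clock(),r.get_wrist_force(),p)
r.movel(fw(.006,p[1]+.012,z),feed=.03)
print(r.get_wrist_force())
r.movel(fw(0,p[1]+.082,z),feed=.04)
print(r.get_clock(),r.get_wrist_force(),wf(r.get_ee_pos()))
for n in("scene","top"):
    c=r.camera(n);cv2.imwrite(f"pics/{n}2.png",c["img"])
i=cv2.imread("pics/top2.png")[160:255,195:390]
cv2.imwrite("pics/top2c.png",cv2.resize(i,None,fx=4,fy=4,interpolation=cv2.INTER_CUBIC))
i=cv2.imread("pics/scene2.png")[150:290,215:465]
cv2.imwrite("pics/scene2c.png",cv2.resize(i,None,fx=3.2,fy=3.2,interpolation=cv2.INTER_CUBIC))
```

```text
False 7.3417 [ 0.28079622 -0.77665721  0.51754056] [ 0.00593898 -0.29493094  0.00697235]
[0.11781159 0.54873689 0.42733922]
9.8 [ 0.08863484 -1.69863941 -0.14588175] [ 2.25921108e-05 -2.12960914e-01  7.00175529e-03]
```

View pics/top2c.png

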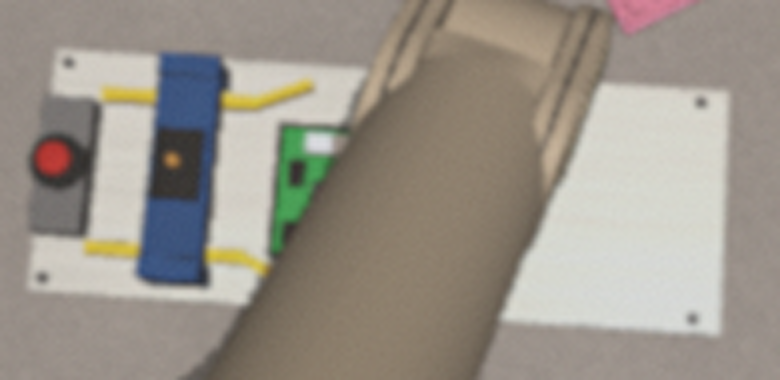

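View pics/scene2c.png

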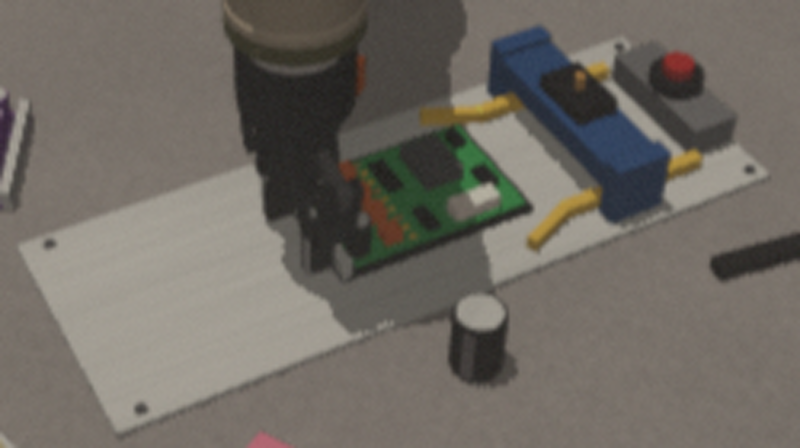

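Run:
```python
from h import *
tt=np.array([tc(282,124),tc(270,255)]);ss=np.array([sc(532,208),sc(456,126)]);sb=np.array([sc(350,278)])
def g(p):
    fr=T2(p,[[.05,.075,.009],[-.05,.075,.009]]);bb=T2(p,[[.05,-.075,.005]])
    return np.r_[(proj("top",fr)-tt).ravel(),(proj("scene",fr)-ss).ravel(),(proj("scene",bb)-sb).ravel()]
B=least_squares(g,[.5,0,0]);print(wf([*B.x[:2],0]),np.degrees(B.x[2]-F[2]),B.fun.round(1))
# predicted outline for aligned x=0 board w/ nose y
n=.075
for x in(0,.003): print([ (np.array(proj("top",fw(x+s*.05,-.052,.009)))-[195,160])*4 for s in(1,-1)])
```

```text
[-0.00623293 -0.12678544  0.        ] 0.8835823021837668 [-0.9 -0.2 -0.6  0.8  0.6 -0.5  0.5 -0.8 -1.6  2.2]
[array([279.36003637, 111.81881188]), array([266.4555669 , 246.38211432])]
[array([279.74030178, 107.8535369 ]), array([266.84928291, 242.27658118])]
```

```bash
python3 - <<'E'
from h import *
P=lambda n,x,y,z:(np.array(proj(n,fw(x,y,z)))-([195,160] if n=="top" else [215,150]))*(4 if n=="top" else 3.2)
for y in(.08,-.035):
  for s in(1,-1): print(y,s,P("top",s*.052,y,.015).round(),P("scene",s*.052,y,.015).round())
for s in(1,-1): print("mouth",P("top",s*.071,-.073,.015).round(),P("scene",s*.071,-.073,.015).round(), "blk",P("top",s*.05,.08,.031).round(),P("scene",s*.05,.08,.031).round())
# top only: invert front corners
for nm,l in(("init",[(420,117),(404,246)]),("now",[(282,124),(270,255)])):
  for q in l:
    px=np.array(tc(*q)); o=least_squares(lambda p:proj("top",fw(p[0],p[1],.009))-px,[0,-.1]).x; print(nm,o)
for nm,l in(("init",[(413,266),(352,178)]),("now",[(532,208),(456,126)])):
  for q in l:
    px=np.array(sc(*q)); o=least_squares(lambda p:proj("scene",fw(p[0],p[1],.009))-px,[0,-.1]).x; print(nm,"sc",o)
E
python3 - <<'E'
import cv2
i=cv2.imread("pics/top2.png")[175:230,200:290]
cv2.imwrite("pics/t2d.png",cv2.resize(i,None,fx=8,fy=8,interpolation=cv2.INTER_CUBIC))
i=cv2.imread("pics/scene2.png")[165:245,315:445]
cv2.imwrite("pics/s2d.png",cv2.resize(i,None,fx=6,fy=6,interpolation=cv2.INTER_CUBIC))
E
```

```text
0.08 1 [99. 96.] [694. 149.]
0.08 -1 [ 82. 236.] [610.  68.]
-0.035 1 [255. 106.] [561. 200.]
-0.035 -1 [241. 246.] [481. 113.]
mouth [309.  84.] [529. 235.] blk [93. 93.] [696. 131.]
mouth [292. 276.] [423. 114.] blk [ 77. 230.] [614.  53.]
init [ 0.05399763 -0.15433926]
init [-0.04210956 -0.1500305 ]
now [ 0.0420395  -0.05358674]
now [-0.05506304 -0.0539658 ]
init sc [ 0.05375727 -0.15420241]
init sc [-0.04102255 -0.14936916]
now sc [ 0.04336452 -0.05311226]
now sc [-0.0553842  -0.05503273]
```

View pics/t2d.png

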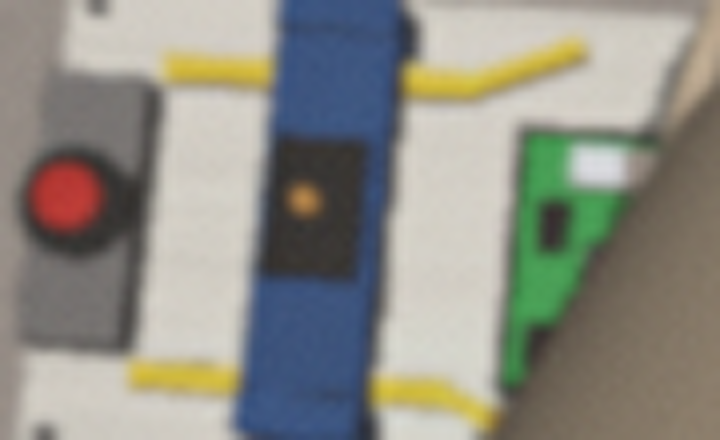

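View pics/s2d.png

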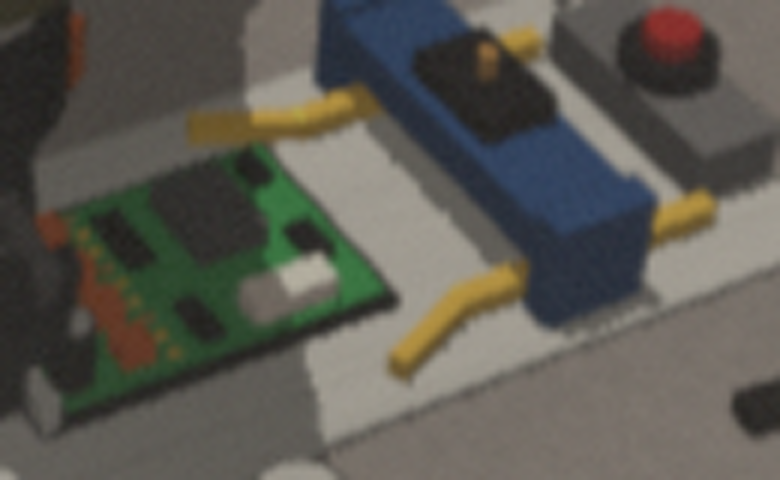

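The board is square but about 5 mm towards −x of the rail centre: its nose spans rows 125–254 in the top crop, the rails 108–252. I'll push on diagonally by +4 mm, watching the force.

Run:
```python
from bench import r
from h import *
z=.007
y0=-.213
h=r.movel(fw(.004,y0+.022,z),feed=.025,contact_N=15)
print(h,r.get_clock(),r.get_wrist_force(),wf(r.get_ee_pos()))
if not h:
    h=r.movel(fw(.004,y0+.037,z),feed=.025,contact_N=15)
    print(h,r.get_clock(),r.get_wrist_force(),wf(r.get_ee_pos()))
for n in("scene","top"):
    c=r.camera(n);cv2.imwrite(f"pics/{n}3.png",c["img"])
i=cv2.imread("pics/top3.png")[170:240,195:290]
a=cv2.resize(i,None,fx=6,fy=6,interpolation=2)
cv2.imwrite("pics/t3.png",a)
i=cv2.imread("pics/scene3.png")[150:245,300:450]
cv2.imwrite("pics/s3.png",cv2.resize(i,None,fx=5,fy=5,interpolation=2))
```

```text
False 10.9417 [-0.25287485  1.23323904  0.85685248] [ 0.00404618 -0.1903993   0.0069835 ]
False 11.6917 [-0.94077864  0.06569554  0.26851679] [ 0.00399218 -0.17550313  0.00699911]
```

View pics/t3.png

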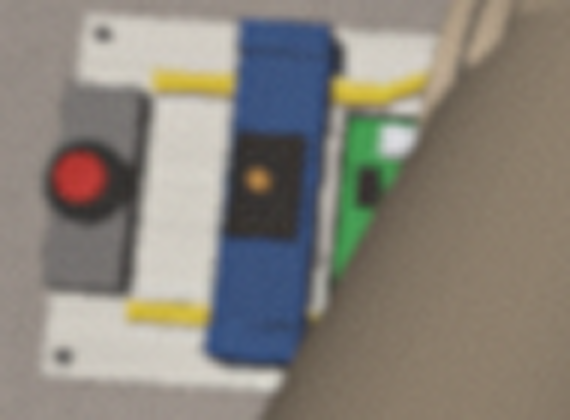

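View pics/s3.png

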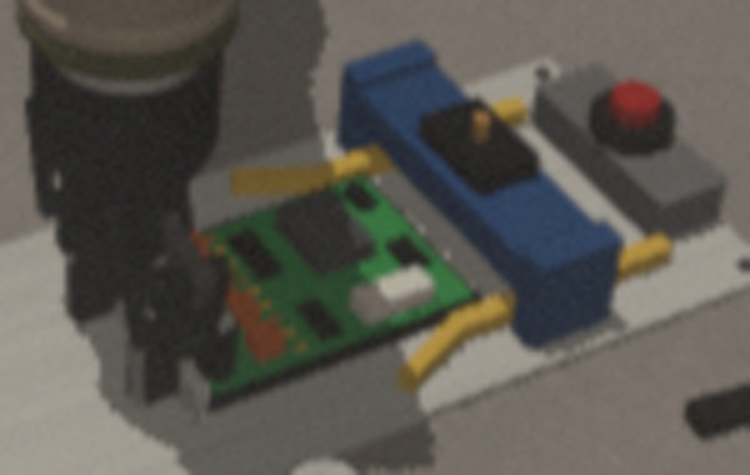

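The nose is between the rails (scene crop corners about 370,178 and 478,298), with no snag so far. I'll continue.

Run:
```python
from bench import r
from h import *
z=.007
for y,cn in((-.14,16),(-.10,16),(-.075,16)):
    h=r.movel(fw(.003,y,z),feed=.03,contact_N=cn)
    print(h,r.get_clock(),r.get_wrist_force(),r.get_ft_torque(),wf(r.get_ee_pos()))
    if h: break
for n in("scene","top"):
    c=r.camera(n);cv2.imwrite(f"pics/{n}4.png",c["img"])
i=cv2.imread("pics/top4.png")[170:240,195:290]
a=cv2.resize(i,None,fx=6,fy=6,interpolation=2)
cv2.imwrite("pics/t4.png",a)
i=cv2.imread("pics/scene4.png")[140:245,300:460]
cv2.imwrite("pics/s4.png",cv2.resize(i,None,fx=5,fy=5,interpolation=2))
```

```text
False 13.1417 [ 0.73563309 -1.39500214  0.86059409] [-0.27121964 -0.14916827 -0.0570651 ] [ 0.00297815 -0.13986047  0.00702898]
False 14.625 [ 1.37865092 -3.20290121  1.16871221] [-0.65244009 -0.38441338 -0.00989787] [ 0.00291724 -0.09996184  0.00700118]
True 15.2667 [ 0.95470087 -1.01562203  0.89867833] [-0.27959235 -0.03672051  0.01969054] [ 0.00283577 -0.08212732  0.006705  ]
```

View pics/t4.png

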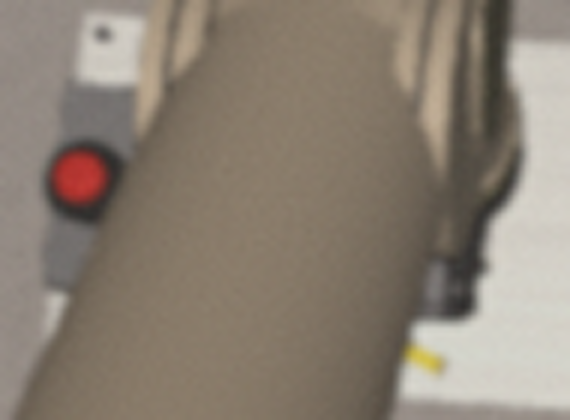

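View pics/s4.png

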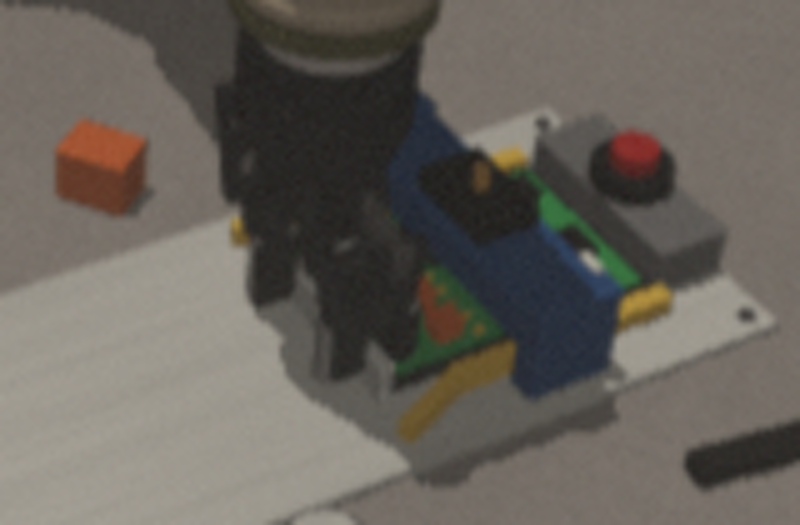

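It stopped at −82 mm, against −81 predicted, so it looks home. I'll press once more to seat it, then back off and inspect.

Run:
```python
from bench import r
from h import *
p=wf(r.get_ee_pos())
for k in range(2):
    h=r.movel(fw(p[0],-.072,.007),feed=.015,contact_N=20)
    q=wf(r.get_ee_pos());print(h,r.get_wrist_force(),q)
r.pause(.2)
r.movel(fw(p[0],-.10,.007),feed=.05)
r.movel(fw(p[0],-.12,.16),feed=.15)
r.command_gripper(0)
r.move_pose(fw(-.0015,.10,.16),down(F[2]))
print(r.get_clock(),wf(r.get_ee_pos()),r.get_wrist_force())
for n in("scene","top"):
    c=r.camera(n);cv2.imwrite(f"pics/{n}5.png",c["img"])
i=cv2.imread("pics/top5.png")[170:240,195:290]
a=cv2.resize(i,None,fx=6,fy=6,interpolation=2)
cv2.imwrite("pics/t5.png",a)
i=cv2.imread("pics/scene5.png")[120:245,300:460]
cv2.imwrite("pics/s5.png",cv2.resize(i,None,fx=4.7,fy=4.7,interpolation=2))
```

```text
True [ 0.4239108  -1.18748657 -0.37710164] [ 0.00258803 -0.08229316  0.00642681]
True [ 0.13932999 -1.97581439  0.741313  ] [ 0.0022412  -0.08240834  0.00616321]
19.5583 [-0.00096312  0.09845892  0.16004013] [ 0.47723183 -0.62005878 -0.15988834]
```

View pics/t5.png

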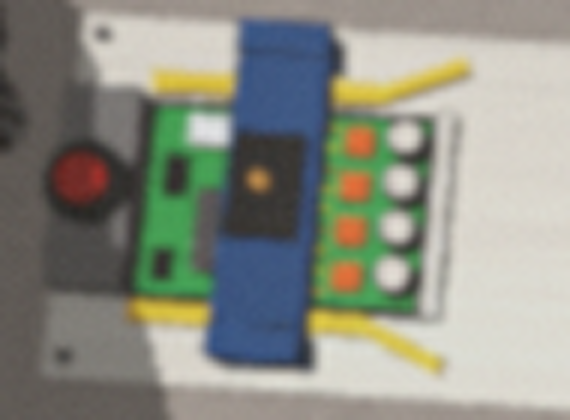

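View pics/s5.png

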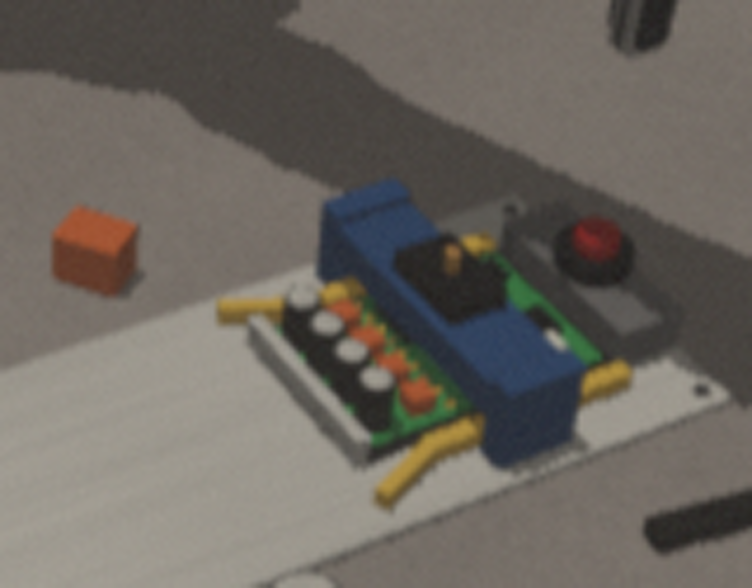

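The board is home and square against the block (top crop front edge at about 150,95 to 128,290), with the bar clear behind it. Now the button.

Run:
```python
from bench import r
from h import *
x,y=-.0015,.0985
r.movel(fw(x,y,.065),feed=.1)
h=r.movel(fw(x,y,.035),feed=.015,contact_N=1.5)
print(h,wf(r.get_ee_pos()),r.get_wrist_force())
h=r.movel(fw(x,y,.035),feed=.015,contact_N=14)
print(h,wf(r.get_ee_pos()),r.get_wrist_force())
c=r.camera("scene");cv2.imwrite("pics/s6.png",cv2.resize(c["img"][120:245,300:460],None,fx=4.7,fy=4.7,interpolation=2))
r.pause(.3);print(wf(r.get_ee_pos()),r.get_wrist_force(),r.get_clock())
```

```text
True [-0.00161191  0.09844875  0.05155199] [1.26192565 0.5835435  2.34310713]
True [-0.00151003  0.0985201   0.04710005] [-2.77949026 -1.60880965 10.21893727]
[-0.00151231  0.09846966  0.04707631] [-3.66585406 -0.96246529 10.7104076 ] 22.675
```

View pics/s6.png

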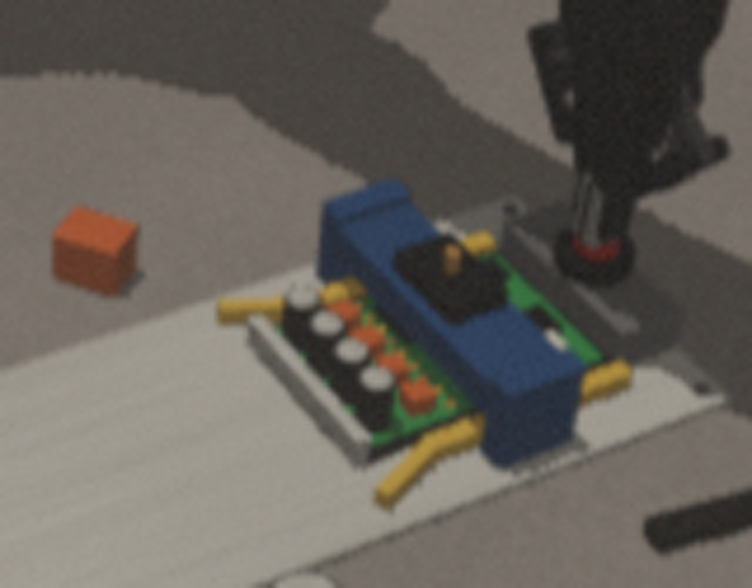

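The tip is on the button, with 4.5 mm of travel since contact was detected. I'll press harder to confirm it has bottomed.

Run:
```python
from bench import r
from h import *
x,y=-.0015,.0985
h=r.movel(fw(x,y,.040),feed=.01,contact_N=15)
print(h,wf(r.get_ee_pos()),r.get_wrist_force())
r.pause(.3);print(wf(r.get_ee_pos()),r.get_wrist_force())
r.movel(fw(x,y,.16),feed=.08)
r.movel(fw(x,y+.06,.20),feed=.15)
r.pause(.3)
print(r.get_clock(),r.get_wrist_force())
for n in("scene","top"):
    c=r.camera(n);cv2.imwrite(f"pics/{n}7.png",c["img"])
i=cv2.imread("pics/top7.png")[170:240,195:290]
cv2.imwrite("pics/t7.png",cv2.resize(i,None,fx=6,fy=6,interpolation=2))
i=cv2.imread("pics/scene7.png")[120:290,260:520]
cv2.imwrite("pics/s7.png",cv2.resize(i,None,fx=3,fy=3,interpolation=2))
```

```text
True [-0.00150239  0.09849154  0.0471104 ] [-1.84379706 -0.96578834  9.04323092]
[-0.00152866  0.0984949   0.04708564] [-2.78618391 -1.19625229 10.17957259]
25.7833 [-0.45968704  0.69326567 -0.08301957]
```

View pics/t7.png

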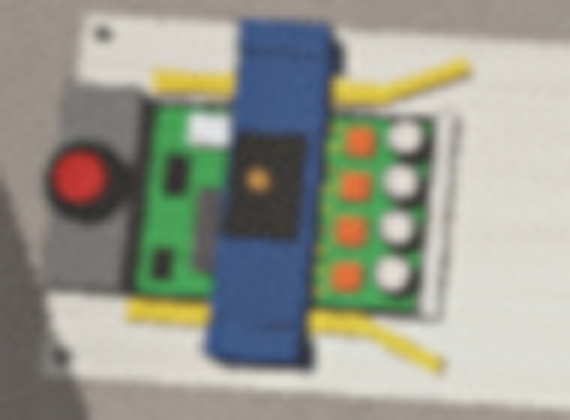

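View pics/s7.png

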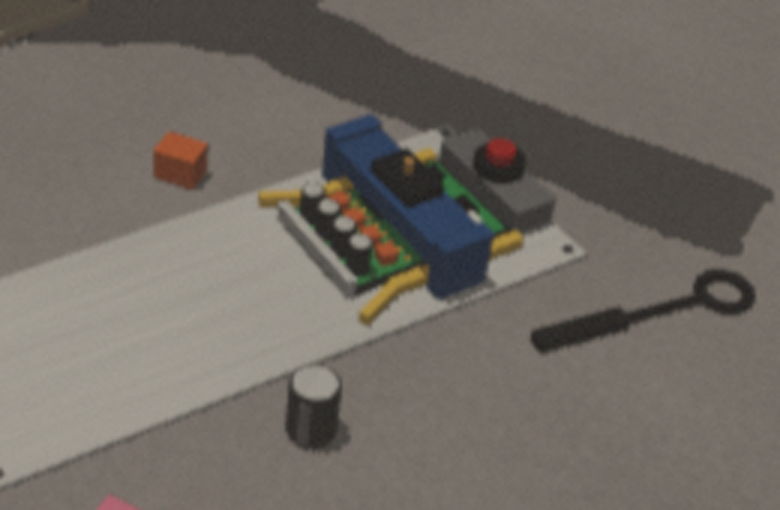

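Run:
```python
from h import *
i=cv2.imread("pics/top7.png");P=lambda x,y,z:tuple(np.round((np.array(proj("top",fw(x,y,z)))-[200,165])*8+4).astype(int).tolist())
a=cv2.resize(i[165:235,200:290],None,fx=8,fy=8,interpolation=2)
d=-.002
for x0,y0,z,c in((.05,.08,.031,(255,0,255)),(.05,.08,.009,(0,255,255)),(.05,-.07,.023,(0,0,255)),(.05,-.07,.005,(255,0,0))):
    cv2.line(a,P(x0+d,y0,z),P(-x0+d,y0,z),c,1)
cv2.imwrite("pics/t8.png",a)
i=cv2.imread("pics/scene7.png");P=lambda x,y,z:tuple(np.round((np.array(proj("scene",fw(x,y,z)))-[345,155])*7+3).astype(int).tolist())
a=cv2.resize(i[155:235,345:455],None,fx=7,fy=7,interpolation=2)
for x0,y0,z,c in((.05,.08,.031,(255,0,255)),(.05,.08,.009,(0,255,255)),(.05,-.07,.023,(0,0,255)),(.05,-.07,.005,(255,0,0))):
    cv2.line(a,P(x0+d,y0,z),P(-x0+d,y0,z),c,1)
cv2.imwrite("pics/s8.png",a)
```

```text
(no output)
```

View pics/t8.png

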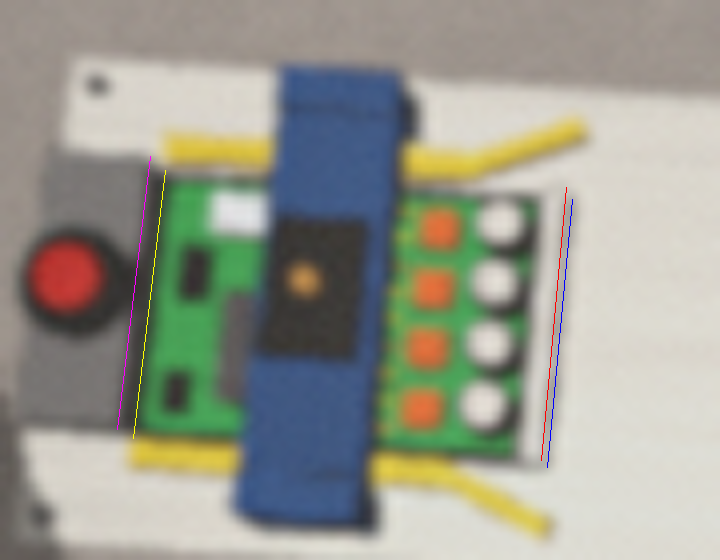

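View pics/s8.png

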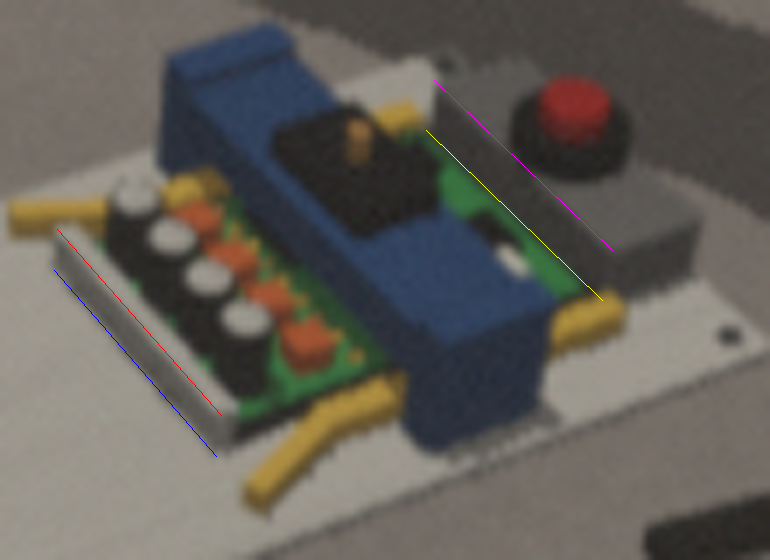

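The overlays match in both views: board front against the block face, tail at the −70 mm line, button back up. Handing in.

```bash
python3 -c "
from bench import r
r.hand_in();print(r.get_clock())"
```

```text
the job is handed in; nothing more can be done
the job is handed in; nothing more can be done
```

The board is home against the end block, and the start button was pressed to its stop and released. I handed the job in at about 26 s on the robot's clock, under the 53 s limit.

- **Push:** I pushed the green board flat along the plate with two fingertips on its rear bar. It stopped firmly at the expected place. Two more pushes at a 20 N threshold moved it only about 0.1 mm each. My first sideways correction overshot by about 5 mm because the board also straightened on the fingers. I corrected that before the nose entered the straight rails.
- **Button:** The shut fingertips pressed it to a hard stop. A second, harder push gave no further travel. I only saw 4.5 mm of travel after contact was detected, against 6 mm nominal. The rest fits the travel before detection, but I could not measure it.
- **Last pictures:** The board sits square against the block and the red button is back up. The capacitor, relay and loop probe look untouched, and the gripper was clear of everything. My fitted outlines matched the pictures to within about 2 mm.
- **Bridge:** I saw no sign of contact, but I have no direct reading for it.

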